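# Swap the odd drift in the press rack

### The arm

A 6-joint arm with a two-finger parallel gripper is mounted at the origin on the work surface. World frame = base frame: x ahead of the robot, y to its left, z up, the work surface at z = 0. Lengths are in m, angles in rad, forces in N, time in s.
With the tool pointing down it reaches from about 0.35 to 0.725 m from the base axis. Payload 4.3 kg.
Tool frame: the origin (TCP) lies at the very end of the fingers, on their centre line; the grasp point (between the pads) lies 19 mm behind it; z points along the fingers, y is the direction in which the jaws open and shut (so a half turn about z gives the same grasp; the last joint's range is limited). The gripper opens to 85 mm and grips with 20 to 120 N. Pads are 22 mm wide; open, the fingers measure 114 mm over their backs; the gripper's body (76 mm by 85 mm) begins 54 mm behind the grasp point. The pads swing forward as they close: fully open they stand 13 mm farther back than shut.
Start: joints at [-1.358, 0.377, 0.081, 1.274, 0, 1.46], TCP at [0.182, -0.545, 0.231] pointing down, gripper open.
Joint ranges: [-2.72, 2.72], [-0.84, 1.66], [-1.02, 1.22], [-1.77, 2.12], [-1.37, 1.28], [-3.14, 3.14]. Speed limits (rad/s): [2.57, 2.57, 3.14, 3.14, 3.14, 3.14].

### API

Orientations are given as [roll, pitch, yaw] about the fixed x, y, z axes, in that order (R = Rz(yaw) Ry(pitch) Rx(roll)).
In Python, from cell import robot gives the robot as it stands.
- The arm moves only by the tool carry_out, never from a script. Its argument "motion" is a list of rows, each a list of 7 numbers: the closure, from 0 (fully open) to 1 (shut), then the shift along the world's x, y, z in m, then the turn, a rotation vector about the world's x, y, z in rad. A call has 1 to 5 rows; each row is the pose to reach, as a shift and turn from the pose commanded when the call began; what a row does not reach only later rows make up. A row lasts 1/10 s, in which the tool goes at most 50 mm and 8.59 degrees, less where a joint would pass 70% of its speed; a pose out of reach is approached as far as the arm can. A call with a gripper value outside its range is refused whole. The fingers move at their own pace and stop on an object; "grip_force" is the grip in N (left out, the last holds). Time passes only in rows, so rows that repeat a pose let the fingers close. It gives the time, the measured TCP pose, the force and the opening at its end, in the units of the state.
- robot.get_obs(): the state, without advancing time (a new reading comes with each control period).
- robot.grab_frame(name): name is "scene" or "top"; returns the picture (400x640x3 uint8, blue, green, red); there is no depth.
- robot.get_calibration(name): a dict with "vertical_fov" (degrees; the focal length in pixels is half the picture's height over the tangent of half this angle, whatever the lens; pixels are square), "cx", "cy" (the principal point, pixels), "R" (3x3) and "t" (3): a world point X has camera coordinates R X + t. Camera axes: x right, y down, z forward; pixel columns grow to the right and rows downward; lengths in m; the calibration is good to about 2 mm. A picture is of the moment at which its call begins. get_calibration takes no time and is no camera call.
- robot.close_job(): hands the job in, once; it reports no verdict.
The state is a dict: "time_s": time; "qpos": joint angles; "qd": joint speeds; "joint_efforts": joint torques, N m; "tool_pos": TCP position; "tcp_rot": TCP orientation; "force": force on the tool from outside, world axes, zero at the start; "torque": the same for the moment, N m; "gripper_width": finger opening in m.
Only numpy, scipy, OpenCV 4.12 (cv2) and the standard library are available. Lean on these libraries where they do the work, as an engineer would, in place of code of your own. Each camera call takes 0.05 s, during which the arm holds its last target.

### The job

One of the three steel drifts in the dark wooden rack of the watch press is a square-ended one: it stops on the ledge in its bore and stands proud of its two taper-ended neighbours. First lift it out and put it in the aluminium tray, then take the taper-ended drift from the two in the spare block and put it in the freed bore, upright and fully home like its neighbours.

Things in the scene. Friction and masses are not known exactly. Their poses are not given: they have to be found in the camera images.
- rack: Fixed dark wooden block, 70 (x) x 180 (y) x 50 mm high; origin at the centre of its underside, z up. Three bores at y = -60, 0, +60 mm (x = 0): 24 mm wide and 30 mm deep to a ledge, then a 17 mm pocket 12 mm deeper, floor 8 mm above the bench. Tapered ends reach the floor, square ends stop on the ledge. Two bores hold loose drifts like tapered_drift, tops at 118 mm; the third holds square_drift.
- square_drift: Loose plain steel cylinder, 20 mm diameter, 110 mm long, ends cut square, 0.2 kg. Origin at mid-length, z along its axis. Starts upright in one of the rack's bores (varies), the one to fill, on the ledge: origin 75 mm, top 130 mm above the bench. Its x axis then is the rack's, square to the row of bores; fingers closing along it clear the neighbours 60 mm away.
- tapered_drift: Steel, like square_drift but both ends taper over 18 mm to a 6 mm flat tip. Origin at mid-length, z along its axis; at home in the rack 63 mm above the bench. Starts upright in one of two sockets, 80 mm apart, of a fixed lighter wooden block (70x150x36 mm): origin 61, top 116 mm up; a square-ended one is in the other. Fingers closing along its x axis (square to the pair) clear that one.
- tray: Fixed open aluminium tray, 150 x 150 mm outside, 25 mm high, walls and floor 5 mm thick; origin at the centre of its underside, z up. The square-ended drift may stand or lie in it.
Mind the look-alikes: they are no part of the job. What is shaped like the square_drift but blue is not meant. Leave any orange look-alike of the tapered_drift alone.

How it is judged:
On the way, in this order (a step that is already met when the one before it is completed fails the run):
1. the square-ended drift is in the tray (x of square_drift in the frame of tray between -0.07 and 0.07 m and y of square_drift in the frame of tray between -0.07 and 0.07 m and z of square_drift in the frame of tray below 0.068 m), for 0.2 s.
2. the taper-ended drift is in the freed bore, fully home (x of tapered_drift in the frame of rack between -0.015 and 0.015 m and y of tapered_drift in the frame of rack between -0.075 and 0.075 m and z of tapered_drift in the frame of rack below 0.069 m and angle between the z axis of tapered_drift and the z axis of rack, either way round below 0.2 rad), for 0.2 s.
At the end, for the whole second after the job is handed in: The square drift rests with its middle within 70 mm of the tray's centre in its x and y, under 68 mm above its underside. The tapered drift rests in the rack, its middle within 15 mm of the line of bores, 75 mm along it, under 69 mm above the bench (63 is home), within 0.2 rad of upright (all of step 1 and all of step 2 and linear speed of each of square_drift, tapered_drift below 0.03 m/s); the robot touches nothing.
It also fails if it takes over 64 s, if anything falls off the work surface, if the arm or the gripper's body presses on something with over 40 N, if the wrist force passes 120 N, or if a joint passes its speed limit or range.

## Working session

There is one attempt and no reset: what is moved stays moved. The work goes in short steps, Python scripts to look and compute and a tool call to move; the robot and the scene stay as the last step left them, time stands still between calls to the robot, and variables do not carry over. Pictures are saved under pics/ and viewed, and the job is handed in when it is done.

Besides the shell and the picture viewer there is one more tool, called as name(argument=value, ...), one argument or row to a line, values as JSON. carry_out: Moves the arm, as the interface text tells. Its arguments: {"type":"object","properties":{"motion":{"type":"array"},"grip_force":{"type":"number"}},"required":["motion"]}

```bash
ls; mkdir -p pics
python3 - <<'E'
from cell import robot
import cv2
for n in("scene","top"):
    cv2.imwrite(f"pics/{n}0.png",robot.grab_frame(n)); print(n,robot.get_calibration(n))
print(robot.get_obs())
E
```

```text
pics
scene {'vertical_fov': 45.0969940667667, 'cx': 322.5628690936457, 'cy': 199.70004313664384, 'R': array([[-0.35178924,  0.93605404,  0.00686848],
       [ 0.61057286,  0.23501581, -0.75628589],
       [-0.70953866, -0.26185953, -0.65420522]]), 't': array([ 0.2132447 , -0.26519172,  1.56534681])}
top {'vertical_fov': 51.46086290584088, 'cx': 316.60673443350476, 'cy': 202.12303009066287, 'R': array([[-0.07754528, -0.99698312,  0.00337422],
       [-0.97115373,  0.07476994, -0.22642855],
       [ 0.22549315, -0.02083535, -0.97402193]]), 't': array([0.01677285, 0.54729532, 0.97717589])}
{'time_s': 0.1, 'qpos': array([-1.35830470e+00,  3.78013612e-01,  7.97872485e-02,  1.27442338e+00,
       -1.32863988e-06,  1.46053916e+00]), 'qd': array([ 0.00038634, -0.00014594,  0.00420716, -0.0004513 ,  0.00047457,
        0.0002394 ]), 'joint_efforts': array([ 8.20967634e-04, -4.64692891e+01,  2.70583123e+01,  1.20708888e-02,
       -1.99431192e-04, -1.38627414e-05]), 'tool_pos': array([ 0.18227961, -0.5447244 ,  0.23045159]), 'tcp_rot': array([-3.13975034e+00, -2.02618118e-04,  3.22748613e-01]), 'force': array([ 0.38232763, -0.45911477, -0.3220957 ]), 'torque': array([ 0.04382781, -0.02123105,  0.01692916]), 'gripper_width': 0.08539761080087203}
```

View pics/scene0.png

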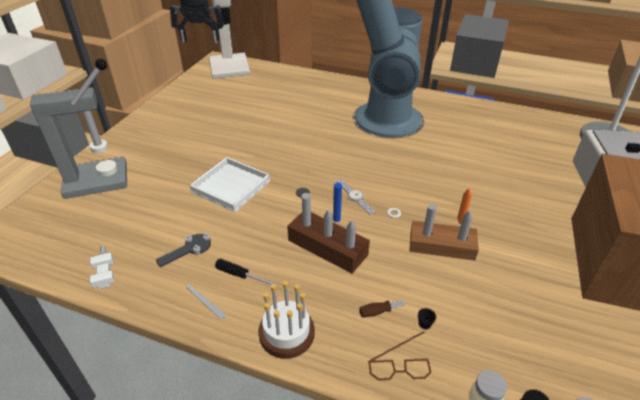

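View pics/top0.png

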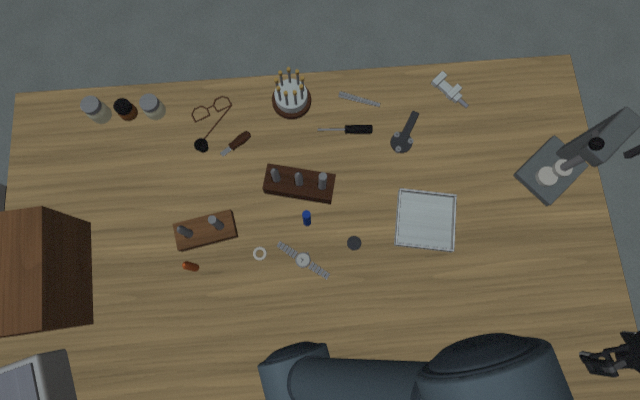

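Run:
```python
import cv2,numpy as np
s=cv2.imread("pics/scene0.png")[170:280,280:490]; t=cv2.imread("pics/top0.png")[150:290,150:360]
s=cv2.resize(s,None,fx=3.7,fy=3.7,interpolation=cv2.INTER_CUBIC)
t=cv2.resize(t,None,fx=3.7,fy=3.7,interpolation=cv2.INTER_CUBIC)
t=cv2.convertScaleAbs(t,alpha=1.7)
cv2.imwrite("pics/s1.png",s);cv2.imwrite("pics/t1.png",t)
```

```text
(no output)
```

View pics/s1.png

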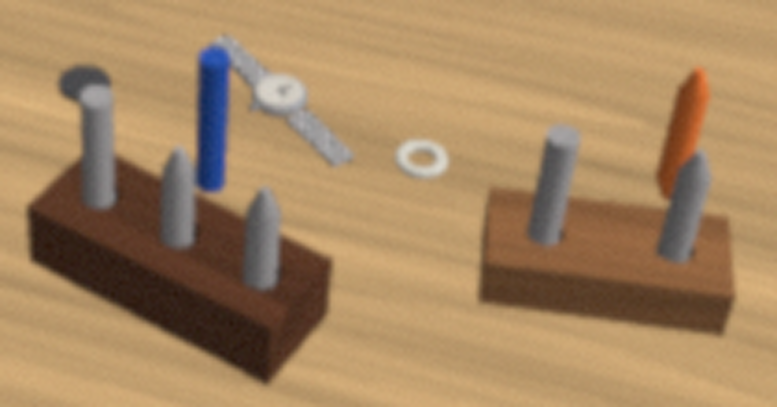

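View pics/t1.png

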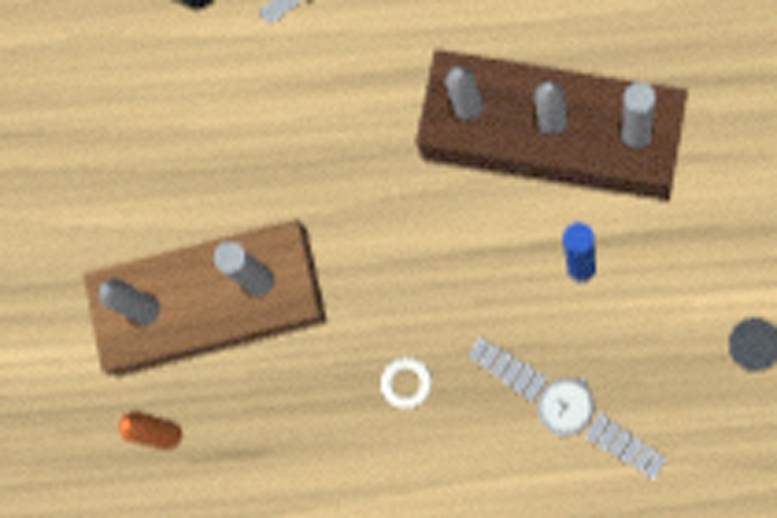

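```bash
cat > h.py <<'E'
import numpy as np,cv2
from cell import robot
def cal(n):
    c=robot.get_calibration(n); f=200/np.tan(np.radians(c["vertical_fov"])/2)
    return f,c["cx"],c["cy"],np.array(c["R"]),np.array(c["t"])
def ray(n,p):
    f,cx,cy,R,t=cal(n); d=R.T@np.array([(p[0]-cx)/f,(p[1]-cy)/f,1]); return -R.T@t,d/np.linalg.norm(d)
def plane(n,p,z):
    c,d=ray(n,p); return c+d*(z-c[2])/d[2]
def tri(a,b):
    (c1,d1),(c2,d2)=ray("scene",a),ray("top",b)
    s=np.linalg.lstsq(np.c_[d1,-d2],c2-c1,rcond=None)[0]
    p,q=c1+s[0]*d1,c2+s[1]*d2; return (p+q)/2,np.linalg.norm(p-q)
def proj(n,X):
    f,cx,cy,R,t=cal(n); v=R@np.array(X)+t; return [cx+f*v[0]/v[2],cy+f*v[1]/v[2]]
E
python3 - <<'E'
from h import *
np.set_printoptions(precision=4,suppress=True)
S=lambda x,y:(280+(x+.5)/3.7-.5,170+(y+.5)/3.7-.5)
T=lambda x,y:(150+(x+.5)/3.7-.5,150+(y+.5)/3.7-.5)
for nm,a,b,z in[("square",(96,97),(640,97),.130),("tapMid",(178,152),(547,88),.118),("tapL",(264,192),(455,73),.118),("spareSq",(562,134),(229,257),.116),("spareTap",(698,155),(105,292),.116),("blue",(215,57),(578,236),.110),("orange",(699,73),(126,424),.11)]:
    print(nm,plane("scene",S(*a),z),plane("top",T(*b),z),*tri(S(*a),T(*b)))
im=cv2.imread("pics/top0.png")
hsv=cv2.cvtColor(im,cv2.COLOR_BGR2HSV)
def quad(nm,m,z):
    cs=cv2.findContours(m.astype(np.uint8),0,2)[0]; c=cv2.convexHull(max(cs,key=cv2.contourArea))
    r=cv2.minAreaRect(c); a=cv2.approxPolyDP(c,3,True)[:,0]
    print(nm,r,a.tolist())
    for p in a: print(plane("top",p,z))
H,Sa,V=[hsv[...,i].astype(int) for i in range(3)]
def roi(x0,y0,x1,y1):
    m=np.zeros(H.shape,bool);m[y0:y1,x0:x1]=1;return m
for p in [(290,178),(300,200),(200,240),(205,215),(425,220),(400,200)]: print(p,hsv[p[1],p[0]])
quad("rack",(V<85)&roi(255,155,345,210),.05)
quad("block",(V<125)&roi(165,200,245,255),.036)
quad("tray",(Sa<60)&roi(385,180,470,260),.025)
E
```

```text
square [ 0.5984 -0.0441  0.13  ] [ 0.5941 -0.0432  0.13  ] [ 0.5953 -0.0443  0.1273] 0.0020079735091830626
tapMid [0.6143 0.0142 0.118 ] [0.6084 0.0161 0.118 ] [0.6101 0.0145 0.1143] 0.0034053537382322937
tapL [0.6287 0.0721 0.118 ] [0.6232 0.0752 0.118 ] [0.6248 0.0733 0.1148] 0.004454176195046367
spareSq [0.5147 0.2224 0.116 ] [0.5128 0.225  0.116 ] [0.5132 0.2237 0.1152] 0.0028987731979547068
spareTap [0.5044 0.3011 0.116 ] [0.4963 0.3035 0.116 ] [0.4975 0.3031 0.111 ] 0.00375715167969366
blue [0.5134 0.0023 0.11  ] [0.5105 0.0031 0.11  ] [0.5111 0.0024 0.1082] 0.0015146815667553498
orange [0.4191 0.2914 0.11  ] [0.4129 0.2925 0.11  ] [0.4135 0.2926 0.1062] 0.0021914755332478283
(290, 178) [ 15 161  49]
(300, 200) [ 20  84 124]
(200, 240) [ 15 126  89]
(205, 215) [ 15  98 101]
(425, 220) [ 96  17 153]
(400, 200) [ 84  10 131]
rack ((298.4026184082031, 183.34042358398438), (70.06843566894531, 30.455947875976562), 8.841814994812012) [[267, 164], [335, 174], [330, 203], [265, 193]]
[0.6609 0.0945 0.05  ]
[ 0.6205 -0.0788  0.05  ]
[ 0.545  -0.0595  0.05  ]
[0.5838 0.1035 0.05  ]
block ((204.5, 230.0), (48.0, 79.0), 90.0) [[244, 206], [244, 254], [179, 254], [165, 238], [165, 212]]
[0.5573 0.1604 0.036 ]
[0.4344 0.1651 0.036 ]
[0.447  0.3268 0.036 ]
[0.49   0.3618 0.036 ]
[0.5571 0.3621 0.036 ]
tray ((425.699951171875, 219.89999389648438), (61.0504150390625, 60.590240478515625), 4.39870548248291) [[399, 188], [456, 194], [453, 251], [394, 245]]
[ 0.577  -0.2446  0.025 ]
[ 0.5495 -0.3913  0.025 ]
[ 0.4025 -0.3609  0.025 ]
[ 0.4291 -0.2136  0.025 ]
```

Run:
```python
from h import *
np.set_printoptions(precision=4,suppress=True)
S=lambda x,y:(280+(x+.5)/3.7-.5,170+(y+.5)/3.7-.5)
T=lambda x,y:(150+(x+.5)/3.7-.5,150+(y+.5)/3.7-.5)
def f(nm,z,t,s):
    for n,F,L in(("top",T,t),("scene",S,s)):
        P=np.array([plane(n,F(*p),z)[:2] for p in L]); 
        print(nm,n,P.tolist() if 0 else P.reshape(-1),"c",P.mean(0),"edges",[np.round(np.linalg.norm(P[i]-P[i-1]),4) for i in range(4)])
        for i in(0,1,2,3):
            d=P[i]-P[i-1]; print(round(float(np.degrees(np.arctan2(d[1],d[0])))%90,1),end=' ')
        print()
f("block",.036,[(85,273),(299,221),(320,311),(107,366)],[(490,189),(729,216),(733,294),(483,266)])
f("rack",.05,[(434,51),(687,90),(669,188),(419,147)],[(100,146),(331,262),(268,318),(30,208)])
# gripper tcp check: none
```

```text
block top [0.5259 0.3427 0.5511 0.1953 0.4872 0.1829 0.4607 0.3278] c [0.5062 0.2622] edges [np.float64(0.0669), np.float64(0.1496), np.float64(0.0651), np.float64(0.1473)]
12.9 9.7 10.9 10.4 
block scene [0.4901 0.1836 0.4603 0.3306 0.5285 0.3414 0.5595 0.1947] c [0.5096 0.2626] edges [np.float64(0.0703), np.float64(0.15), np.float64(0.069), np.float64(0.1499)]
9.1 11.5 8.9 12.0 
rack top [ 0.6625  0.0946  0.6205 -0.0796  0.5516 -0.0612  0.5938  0.1085] c [0.6071 0.0156] edges [np.float64(0.0701), np.float64(0.1793), np.float64(0.0714), np.float64(0.1748)]
78.6 76.5 75.0 76.0 
rack scene [ 0.5562 -0.0599  0.6032  0.1095  0.6602  0.0881  0.6253 -0.0789] c [0.6112 0.0147] edges [np.float64(0.0717), np.float64(0.1758), np.float64(0.0609), np.float64(0.1705)]
74.6 74.5 69.4 78.2
```

carry_out(
  motion=[
    [0,0.031,0.038,0,0,0,0.1],
    [0,0.062,0.076,0,0,0,0.2],
    [0,0.093,0.114,0,0,0,0.3],
    [0,0.124,0.152,0,0,0,0.4],
    [0,0.155,0.19,0,0,0,0.5],
  ],
)

```text
time_s: 0.6
tool_pos: [0.3381, -0.3535, 0.231]
tcp_rot: [-3.141, -0.0, 0.826]
force: [1.3, -0.4, 0.6]
gripper_width: 0.0853
```

carry_out(
  motion=[
    [0,0.031,0.038,0,0,0,0.1],
    [0,0.062,0.076,0,0,0,0.2],
    [0,0.093,0.114,0,0,0,0.3],
    [0,0.124,0.152,0,0,0,0.4],
    [0,0.155,0.19,0,0,0,0.5],
  ],
)

```text
time_s: 1.1
tool_pos: [0.4931, -0.1634, 0.2311]
tcp_rot: [-3.141, 0.0, 1.327]
force: [0.7, -0.3, 0.2]
gripper_width: 0.0853
```

carry_out(
  motion=[
    [0,0.03,0.036,0,0,0,0],
    [0,0.06,0.072,0,0,0,0],
    [0,0.085,0.1,0,0,0,0.005],
    [0,0.102,0.12,-0.02,0,0,0.005],
    [0,0.102,0.12,-0.06,0,0,0.005],
  ],
)

```text
time_s: 1.6
tool_pos: [0.5991, -0.0428, 0.1732]
tcp_rot: [3.134, -0.002, 1.332]
force: [0.4, -0.9, -0.1]
gripper_width: 0.0857
```

Run:
```python
from h import *
for n,(x0,y0) in(("scene",(240,140)),("top",(240,110))):
    im=robot.grab_frame(n)[y0:y0+140,x0:x0+180]
    cv2.imwrite(f"pics/{n}2.png",cv2.convertScaleAbs(cv2.resize(im,None,fx=4,fy=4,interpolation=2),alpha=1.4))
o=robot.get_obs();print(o["tool_pos"],o["tcp_rot"])
```

```text
[ 0.58974127 -0.04356609  0.16496177] [-3.12889198e+00  9.52260699e-04  1.32945718e+00]
```

View pics/scene2.png

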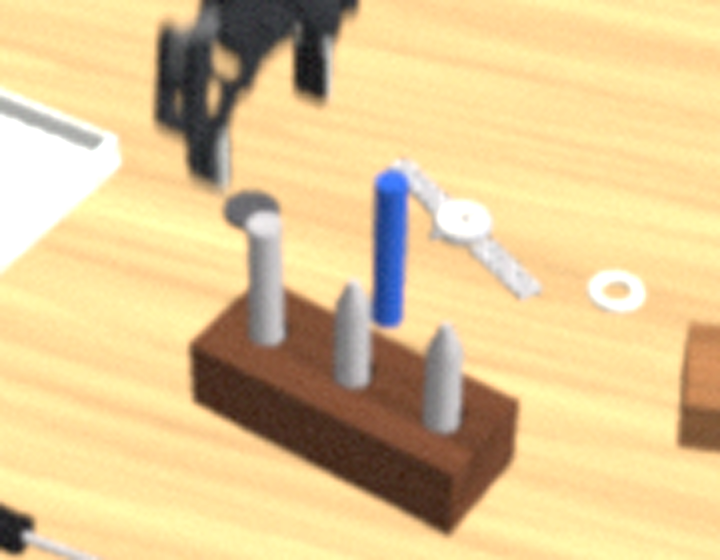

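View pics/top2.png

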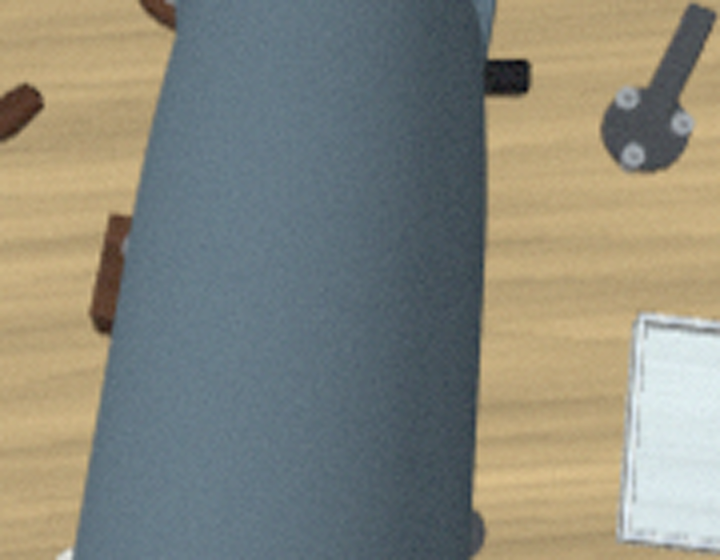

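carry_out(
  motion=[
    [0,0,0,0,0,0,0],
    [0,0,0,0,0,0,0],
    [0,0,0,-0.02,0,0,0],
    [0,0,0,-0.05,0,0,0],
    [0,0,0,-0.075,0,0,0],
  ],
)

```text
time_s: 2.2
tool_pos: [0.5964, -0.0465, 0.0983]
tcp_rot: [3.136, -0.0, 1.327]
force: [-0.2, 0.7, 0.3]
gripper_width: 0.0854
```

carry_out(
  motion=[
    [0,0,0,-0.01,0,0,0],
    [0,0,0,-0.02,0,0,0],
    [0,0,0,-0.02,0,0,0],
    [0.5,0,0,-0.02,0,0,0],
    [0.5,0,0,-0.02,0,0,0],
  ],
  grip_force=50,
)

```text
time_s: 2.7
tool_pos: [0.5956, -0.0456, 0.0778]
tcp_rot: [3.139, -0.0, 1.328]
force: [-0.1, -0.7, -0.2]
gripper_width: 0.059
```

carry_out(
  motion=[
    [1,0,0.002,0,0,0,0],
    [1,0,0.002,0,0,0,0],
    [1,0,0.002,0,0,0,0],
    [1,0,0.002,0,0,0,0],
    [1,0,0.002,0,0,0,0],
  ],
  grip_force=50,
)

```text
time_s: 3.2
tool_pos: [0.5945, -0.0432, 0.0768]
tcp_rot: [3.141, -0.0, 1.328]
force: [-1.1, 0.2, 5.5]
gripper_width: 0.0187
```

carry_out(
  motion=[
    [1,0,0,0,0,0,0],
    [1,0,0,0,0,0,0],
    [1,0,0,0,0,0,0],
    [1,0,0,0.005,0,0,0],
    [1,0,0,0.015,0,0,0],
  ],
)

```text
time_s: 3.7
tool_pos: [0.5939, -0.0434, 0.0906]
tcp_rot: [-3.14, 0.0, 1.328]
force: [1.6, 0.3, -0.9]
gripper_width: 0.0185
```

carry_out(
  motion=[
    [1,0,0,0.02,0,0,0],
    [1,0,0,0.045,0,0,0],
    [1,0,0,0.07,0,0,0],
    [1,0,0,0.085,0,0,0],
    [1,0,0,0.085,0,0,0],
  ],
)

```text
time_s: 4.2
tool_pos: [0.5961, -0.0437, 0.1793]
tcp_rot: [3.136, -0.0, 1.328]
force: [0.6, 0.7, -1.2]
gripper_width: 0.0187
```

Run:
```python
from h import *
n="scene";x0,y0=(200,120)
im=robot.grab_frame(n)[y0:y0+150,x0:x0+200]
cv2.imwrite(f"pics/{n}3.png",cv2.resize(im,None,fx=4,fy=4,interpolation=2))
o=robot.get_obs();print(o["tool_pos"],o["tcp_rot"],o["force"],o["gripper_width"])
S=[(0.4895,-.3026)]
# tray from scene
hs=cv2.cvtColor(robot.grab_frame(n),cv2.COLOR_BGR2HSV)
m=((hs[...,1]<50)&(hs[...,2]>120)).astype(np.uint8); k=np.zeros_like(m);k[150:220,180:280]=1
c=max(cv2.findContours(m*k,0,2)[0],key=cv2.contourArea);a=cv2.approxPolyDP(cv2.convexHull(c),4,True)[:,0]
print(a.tolist(),[plane(n,p,.025).round(3).tolist() for p in a])
```

```text
[ 0.59523575 -0.04354723  0.17751144] [ 3.13903821e+00 -6.89227485e-05  1.32771292e+00] [ 0.75747655  0.37415144 -2.01078479] 0.01865182823312414
[[226, 157], [269, 177], [235, 211], [190, 187]] [[0.409, -0.364, 0.025], [0.448, -0.213, 0.025], [0.6, -0.232, 0.025], [0.56, -0.386, 0.025]]
```

View pics/scene3.png

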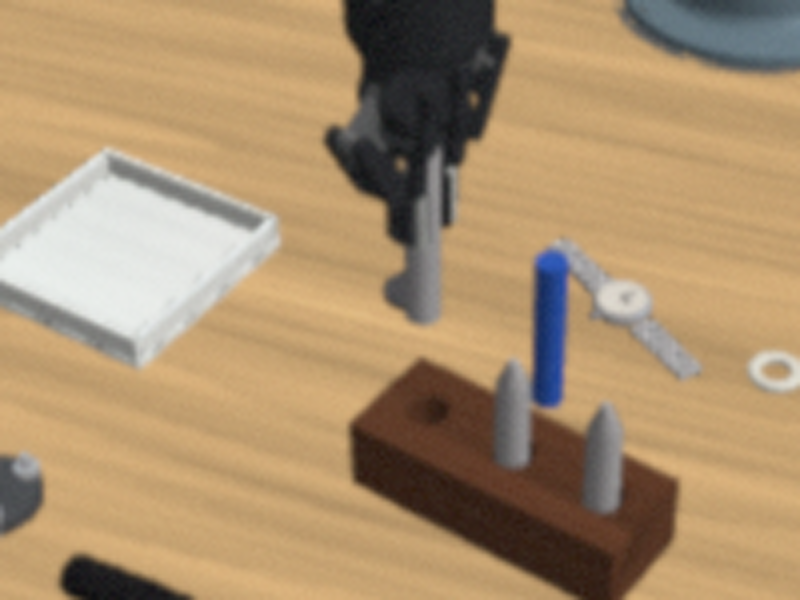

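carry_out(
  motion=[
    [1,-0.01,-0.03,0,0,0,0],
    [1,-0.025,-0.075,0,0,0,0],
    [1,-0.042,-0.12,0,0,0,0],
    [1,-0.06,-0.165,0,0,0,0],
    [1,-0.08,-0.21,0,0,0,0],
  ],
)

```text
time_s: 4.8
tool_pos: [0.5127, -0.2543, 0.1746]
tcp_rot: [-3.139, -0.001, 1.328]
force: [1.0, -1.0, -1.9]
gripper_width: 0.0193
```

carry_out(
  motion=[
    [1,-0.015,-0.035,0,0,0,0],
    [1,-0.022,-0.0485,-0.01,0,0,0],
    [1,-0.022,-0.0485,-0.04,0,0,0],
    [1,-0.022,-0.0485,-0.07,0,0,0],
    [1,-0.022,-0.0485,-0.09,0,0,0],
  ],
)

```text
time_s: 5.3
tool_pos: [0.4904, -0.2999, 0.0825]
tcp_rot: [-3.137, -0.003, 1.328]
force: [-0.8, 1.2, -1.7]
gripper_width: 0.019
```

carry_out(
  motion=[
    [1,0,0,-0.005,0,0,0],
    [1,0,0,-0.012,0,0,0],
    [1,0,0,-0.018,0,0,0],
    [1,0,0,-0.022,0,0,0],
    [1,0,0,-0.022,0,0,0],
  ],
)

```text
time_s: 5.8
tool_pos: [0.4926, -0.3018, 0.0644]
tcp_rot: [3.141, 0.0, 1.328]
force: [-0.8, -0.5, -1.8]
gripper_width: 0.0187
```

carry_out(
  motion=[
    [1,0,0,0,0,0,0],
    [1,0,0,-0.001,0,0,0],
    [1,0,0,-0.002,0,0,0],
    [1,0,0,-0.002,0,0,0],
  ],
)

```text
time_s: 6.2
tool_pos: [0.4924, -0.3019, 0.0624]
tcp_rot: [3.141, 0.0, 1.328]
force: [1.0, -0.5, -1.2]
gripper_width: 0.0184
```

Just about on the floor; open partway, then rise.

carry_out(
  motion=[
    [0.65,0,0,0,0,0,0],
    [0.65,0,0,0,0,0,0],
    [0.45,0,0,0,0,0,0],
    [0.45,0,0,0,0,0,0],
    [0.45,0,0,0,0,0,0],
  ],
)

```text
time_s: 6.7
tool_pos: [0.4925, -0.3019, 0.0624]
tcp_rot: [3.141, 0.0, 1.328]
force: [-0.0, -0.0, 0.3]
gripper_width: 0.0468
```

Run:
```python
from h import *
n="scene";x0,y0=(150,90)
im=robot.grab_frame(n)[y0:y0+150,x0:x0+200]
cv2.imwrite(f"pics/{n}4.png",cv2.resize(im,None,fx=4,fy=4,interpolation=2))
o=robot.get_obs();print(o["tool_pos"],o["force"],o["gripper_width"])
print("bore",plane(n,(307.2,221.7),.05))
```

```text
[ 0.49245519 -0.3018597   0.06238283] [0.18288173 0.18375165 0.04606865] 0.0471753000365524
bore [ 0.59634541 -0.04224043  0.05      ]
```

View pics/scene4.png

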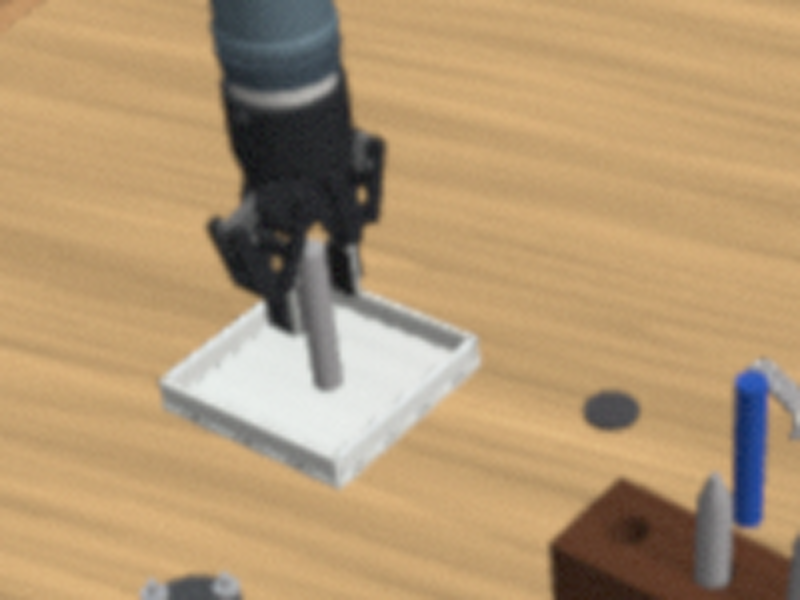

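carry_out(
  motion=[
    [0.45,0,0,0.015,0,0,0],
    [0.3,0,0,0.05,0,0,0],
    [0.3,0,0,0.095,0,0,0],
    [0.3,0,0,0.13,0,0,0],
    [0.3,0,0.03,0.14,0,0,0.03],
  ],
)

```text
time_s: 7.25
tool_pos: [0.4949, -0.2758, 0.2071]
tcp_rot: [3.133, 0.005, 1.355]
force: [0.5, 0.5, -0.6]
gripper_width: 0.0601
```

carry_out(
  motion=[
    [0.3,0,0.047,0,0,0,0.04],
    [0.3,0,0.094,0,0,0,0.08],
    [0.3,0,0.141,0,0,0,0.12],
    [0.3,0,0.188,0,0,0,0.16],
    [0.3,0,0.235,0,0,0,0.2],
  ],
)

```text
time_s: 7.75
tool_pos: [0.4921, -0.0351, 0.2025]
tcp_rot: [3.141, 0.0, 1.559]
force: [1.7, 0.1, 0.3]
gripper_width: 0.0598
```

carry_out(
  motion=[
    [0.3,0,0.047,0,0,0,0.04],
    [0.3,0,0.094,0,0,0,0.08],
    [0.3,0,0.141,0,0,0,0.12],
    [0.3,0,0.188,0,0,0,0.16],
    [0.3,0,0.235,0,0,0,0.2],
  ],
)

```text
time_s: 8.25
tool_pos: [0.4921, 0.2001, 0.2025]
tcp_rot: [3.141, 0.0, 1.759]
force: [0.7, 0.2, 0.1]
gripper_width: 0.0596
```

carry_out(
  motion=[
    [0.3,0.003,0.04,0,0,0,0],
    [0.3,0.006,0.075,0,0,0,0],
    [0.3,0.008,0.102,0,0,0,0],
    [0.3,0.008,0.102,-0.02,0,0,0],
    [0.3,0.008,0.102,-0.05,0,0,0],
  ],
)

```text
time_s: 8.75
tool_pos: [0.5021, 0.3022, 0.1536]
tcp_rot: [3.136, -0.001, 1.76]
force: [-0.3, 0.1, -0.3]
gripper_width: 0.0599
```

Run:
```python
from h import *
n="scene";x0,y0=(370,130)
im=robot.grab_frame(n)
im=im[y0:y0+150,x0:x0+150]
cv2.imwrite(f"pics/{n}5.png",cv2.resize(im,None,fx=4,fy=4,interpolation=2))
im=robot.grab_frame(n)
cv2.imwrite(f"pics/{n}5b.png",im[120:250,170:370])
o=robot.get_obs();print(o["tool_pos"],o["tcp_rot"])
print(proj(n,o["tool_pos"]))
```

```text
[0.49742441 0.29918658 0.14836754] [-3.13413290e+00  1.95278984e-03  1.75848497e+00]
[np.float64(470.89285457544645), np.float64(198.13346954138945)]
```

View pics/scene5.png

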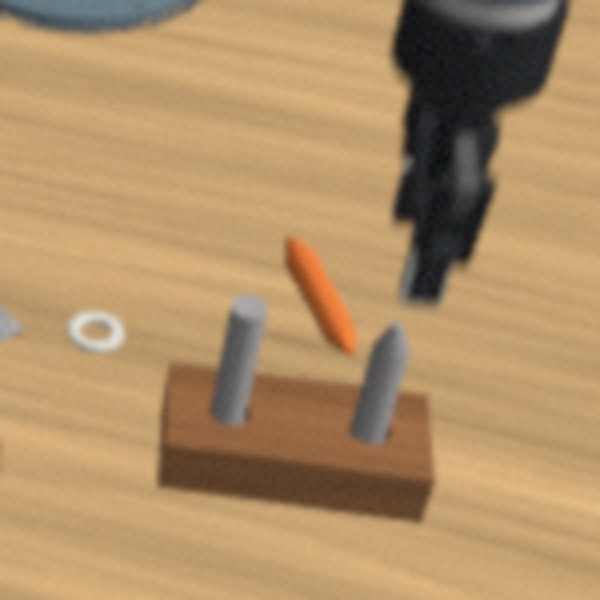

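View pics/scene5b.png

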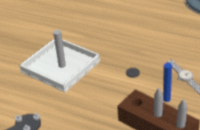

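Run:
```python
from h import *
n="scene"
im=robot.grab_frame(n)
hs=cv2.cvtColor(im,cv2.COLOR_BGR2HSV)
m=((hs[...,0]<14)&(hs[...,1]>190)&(hs[...,2]>120)).astype(np.uint8)
c=max(cv2.findContours(m,0,2)[0],key=cv2.contourArea)[:,0]
lo,hi=c[c[:,1].argmin()],c[c[:,1].argmax()]
print(lo,hi,plane(n,lo,.01),plane(n,hi,.01))
im=im[130:280,370:520]
cv2.imwrite(f"pics/{n}6.png",cv2.resize(im,None,fx=4,fy=4,interpolation=2))
o=robot.get_obs();print(o["tool_pos"],proj(n,o["tool_pos"]))
S=lambda x,y:(370+(x+.5)/4-.5,130+(y+.5)/4-.5)
print("tip",plane(n,S(396,327),.116),"base",plane(n,S(374,438),.036))
```

```text
[445 193] [456 216] [0.32621234 0.23821012 0.01      ] [0.4056858  0.27908296 0.01      ]
[0.49843389 0.29939084 0.15048867] [np.float64(471.13256826851284), np.float64(197.69274499779127)]
tip [0.50366814 0.30176079 0.116     ] base [0.50861039 0.30621827 0.036     ]
```

View pics/scene6.png

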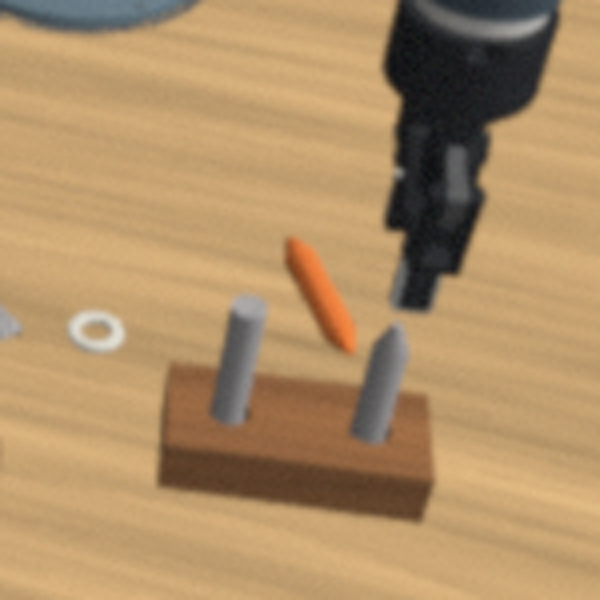

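carry_out(
  motion=[
    [0.3,0,0,0,0,0,0],
    [0.3,0,0,-0.02,0,0,0],
    [0.3,0,0,-0.045,0,0,0],
    [0.3,0,0,-0.07,0,0,0],
    [0.3,0,0,-0.085,0,0,0],
  ],
)

```text
time_s: 9.4
tool_pos: [0.501, 0.3001, 0.0676]
tcp_rot: [3.14, -0.0, 1.757]
force: [0.5, -0.2, -0.3]
gripper_width: 0.06
```

carry_out(
  motion=[
    [0.3,0,0,-0.005,0,0,0],
    [0.3,0,0,-0.008,0,0,0],
    [0.5,0,0,-0.008,0,0,0],
    [0.6,0,0,-0.008,0,0,0],
    [0.6,0,0,-0.008,0,0,0],
  ],
)

```text
time_s: 9.9
tool_pos: [0.5012, 0.3005, 0.0604]
tcp_rot: [3.14, -0.0, 1.758]
force: [0.0, -0.9, 0.2]
gripper_width: 0.0337
```

carry_out(
  motion=[
    [1,0,0.001,0,0,0,0],
    [1,0,0.001,0,0,0,0],
    [1,0,0.001,0,0,0,0],
    [1,0,0.001,0,0,0,0],
    [1,0,0.001,0,0,0,0],
  ],
  grip_force=50,
)

```text
time_s: 10.4
tool_pos: [0.501, 0.3014, 0.06]
tcp_rot: [3.14, -0.0, 1.758]
force: [0.6, -0.3, 5.2]
gripper_width: 0.0192
```

carry_out(
  motion=[
    [1,0,0,0.01,0,0,0],
    [1,0,0,0.03,0,0,0],
    [1,0,0,0.06,0,0,0],
    [1,0,0,0.1,0,0,0],
    [1,0,0,0.14,0,0,0],
  ],
)

```text
time_s: 10.9
tool_pos: [0.4992, 0.3006, 0.1999]
tcp_rot: [-3.139, 0.001, 1.758]
force: [1.3, -0.1, -1.0]
gripper_width: 0.0185
```

Run:
```python
from h import *
n="scene"
im=robot.grab_frame(n)[90:280,290:540]
cv2.imwrite(f"pics/{n}7.png",cv2.resize(im,None,fx=3,fy=3,interpolation=2))
o=robot.get_obs();print(o["tool_pos"],o["tcp_rot"],o["force"],o["gripper_width"])
```

```text
[0.50255077 0.30223741 0.20785428] [ 3.13307933e+00 -2.19194352e-03  1.75789339e+00] [1.87496582 1.00083231 3.75988559] 0.018702636723198666
```

View pics/scene7.png

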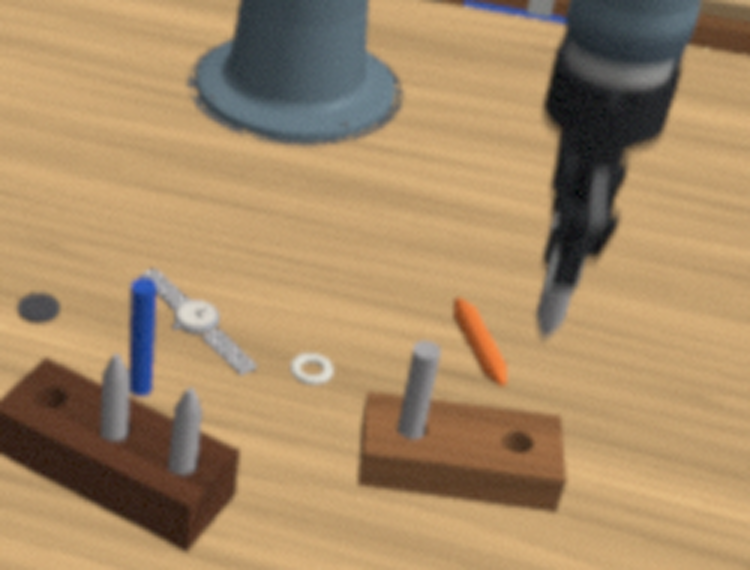

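carry_out(
  motion=[
    [1,0.008,-0.03,0,0,0,-0.04],
    [1,0.02,-0.07,0,0,0,-0.09],
    [1,0.032,-0.115,0,0,0,-0.15],
    [1,0.044,-0.16,0,0,0,-0.21],
    [1,0.056,-0.205,0,0,0,-0.27],
  ],
)

```text
time_s: 11.45
tool_pos: [0.556, 0.0946, 0.199]
tcp_rot: [-3.141, 0.0, 1.486]
force: [0.2, -0.2, -1.8]
gripper_width: 0.019
```

carry_out(
  motion=[
    [1,0.012,-0.045,0,0,0,-0.06],
    [1,0.024,-0.085,0,0,0,-0.11],
    [1,0.034,-0.12,0,0,0,-0.15],
    [1,0.0385,-0.1395,0,0,0,-0.16],
    [1,0.0385,-0.1395,0,0,0,-0.16],
  ],
)

```text
time_s: 11.95
tool_pos: [0.595, -0.0462, 0.1986]
tcp_rot: [-3.141, 0.001, 1.324]
force: [-0.3, 0.6, -1.8]
gripper_width: 0.0187
```

carry_out(
  motion=[
    [1,0,0,0,0,0,0],
    [1,0,0,0,0,0,0],
    [1,0,0,-0.02,0,0,0],
    [1,0,0,-0.05,0,0,0],
    [1,0,0,-0.075,0,0,0],
  ],
)

```text
time_s: 12.45
tool_pos: [0.5946, -0.0417, 0.1235]
tcp_rot: [3.141, -0.0, 1.33]
force: [-0.3, 1.2, -2.2]
gripper_width: 0.0191
```

Run:
```python
from h import *
n="scene"
im=robot.grab_frame(n)[120:270,230:430]
cv2.imwrite(f"pics/{n}8.png",cv2.resize(im,None,fx=4,fy=4,interpolation=2))
o=robot.get_obs();print(o["tool_pos"],o["tcp_rot"],o["force"],o["gripper_width"])
```

```text
[ 0.59158448 -0.04119508  0.11882652] [-3.13424751e+00  1.54352612e-04  1.33007354e+00] [-0.91422169 -0.83416138 -6.13467344] 0.01873461920039316
```

View pics/scene8.png

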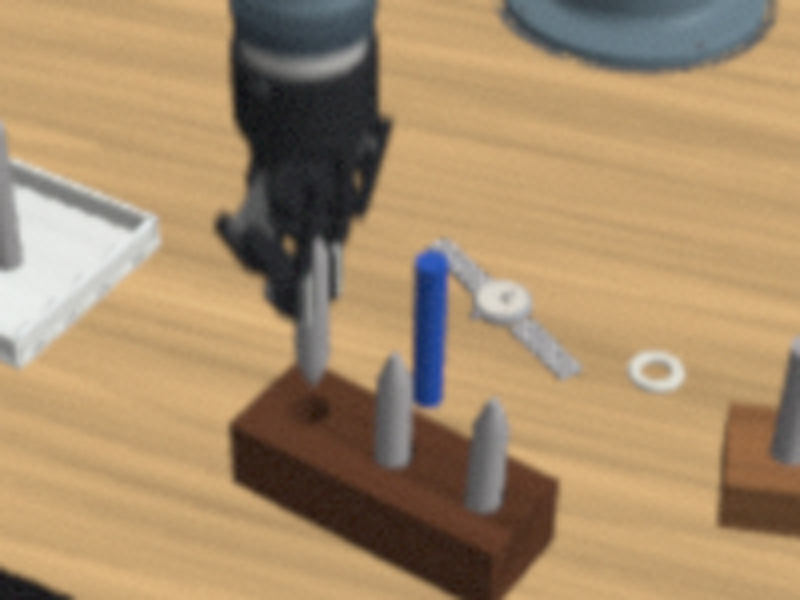

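carry_out(
  motion=[
    [1,0,-0.001,0,0,0,0],
    [1,0,-0.001,-0.01,0,0,0],
    [1,0,-0.001,-0.02,0,0,0],
    [1,0,-0.001,-0.03,0,0,0],
    [1,0,-0.001,-0.035,0,0,0],
  ],
)

```text
time_s: 13.0
tool_pos: [0.5945, -0.0442, 0.0884]
tcp_rot: [-3.141, 0.0, 1.328]
force: [-0.9, -0.7, -2.0]
gripper_width: 0.0189
```

carry_out(
  motion=[
    [1,0,0,0,0,0,0],
    [1,0,0,-0.005,0,0,0],
    [1,0,0,-0.01,0,0,0],
    [1,0,0,-0.014,0,0,0],
    [1,0,0,-0.014,0,0,0],
  ],
)

```text
time_s: 13.5
tool_pos: [0.5945, -0.0443, 0.0746]
tcp_rot: [-3.141, 0.0, 1.328]
force: [0.5, 0.5, -1.6]
gripper_width: 0.0189
```

carry_out(
  motion=[
    [1,0.0005,0.001,-0.003,0,0,0],
    [1,0.0005,0.001,-0.006,0,0,0],
    [1,0.0005,0.001,-0.009,0,0,0],
    [1,0.0005,0.001,-0.011,0,0,0],
    [1,0.0005,0.001,-0.011,0,0,0],
  ],
)

```text
time_s: 14.0
tool_pos: [0.5954, -0.0435, 0.0641]
tcp_rot: [3.142, 0.0, 1.328]
force: [0.3, -1.3, -1.3]
gripper_width: 0.0187
```

carry_out(
  motion=[
    [1,0,0,-0.001,0,0,0],
    [1,0,0,-0.002,0,0,0],
    [0.75,0,0,-0.002,0,0,0],
    [0.5,0,0,-0.002,0,0,0],
    [0.4,0,0,-0.002,0,0,0],
  ],
)

```text
time_s: 14.5
tool_pos: [0.5954, -0.0431, 0.0624]
tcp_rot: [3.141, -0.0, 1.328]
force: [-0.7, 0.3, 0.4]
gripper_width: 0.0492
```

carry_out(
  motion=[
    [0.3,0,0,0,0,0,0],
    [0.3,0,0,0,0,0,0],
    [0.3,0,0,0.02,0,0,0],
    [0.3,0,0,0.05,0,0,0],
    [0.3,0,0,0.09,0,0,0],
  ],
)

```text
time_s: 15.0
tool_pos: [0.5937, -0.043, 0.1514]
tcp_rot: [-3.137, 0.0, 1.328]
force: [0.9, -0.4, -0.2]
gripper_width: 0.06
```

carry_out(
  motion=[
    [0.3,0,0,0.03,0,0,0],
    [0.3,-0.02,-0.04,0.04,0,0,0],
    [0.3,-0.04,-0.08,0.04,0,0,0],
    [0.3,-0.06,-0.11,0.04,0,0,0],
    [0.3,-0.06,-0.11,0.04,0,0,0],
  ],
)

```text
time_s: 15.5
tool_pos: [0.5334, -0.1565, 0.1926]
tcp_rot: [-3.141, 0.001, 1.323]
force: [-0.1, -0.2, 0.6]
gripper_width: 0.0599
```

Run:
```python
from h import *
n="scene"
im=robot.grab_frame(n)[130:280,180:380]
cv2.imwrite(f"pics/{n}9.png",cv2.resize(im,None,fx=4,fy=4,interpolation=2))
im=robot.grab_frame("top")[130:280,250:450]
cv2.imwrite("pics/top9.png",cv2.convertScaleAbs(cv2.resize(im,None,fx=4,fy=4,interpolation=2),alpha=1.4))
```

```text
(no output)
```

View pics/scene9.png

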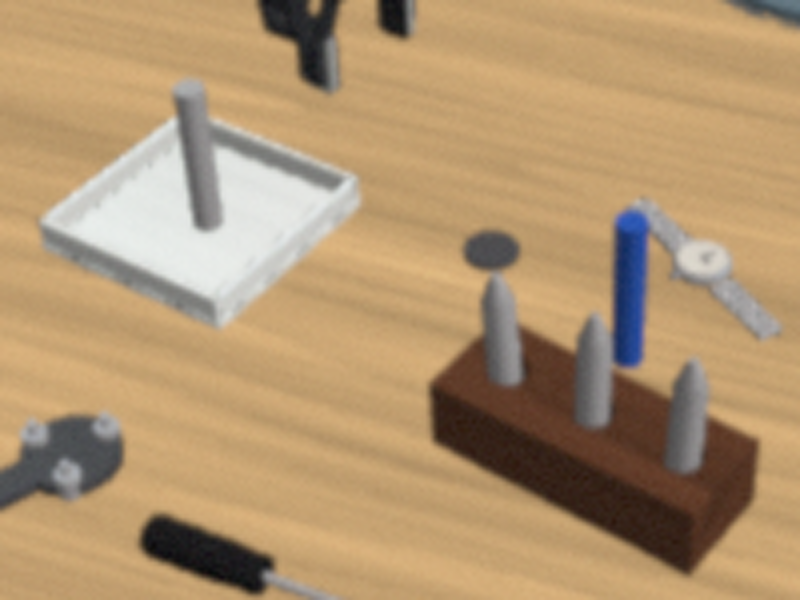

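View pics/top9.png

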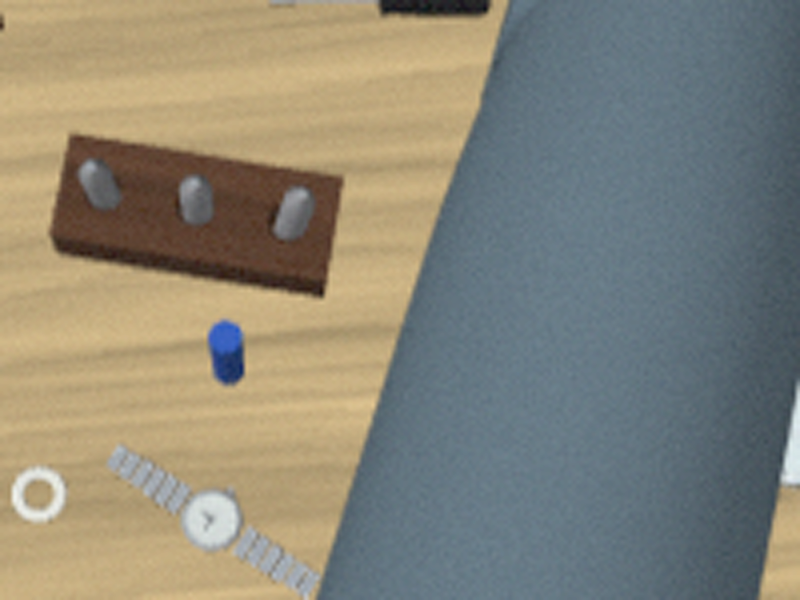

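Run:
```python
from h import *
np.set_printoptions(precision=4,suppress=True)
S=lambda x,y:(180+(x+.5)/4-.5,130+(y+.5)/4-.5)
T=lambda x,y:(250+(x+.5)/4-.5,130+(y+.5)/4-.5)
print("tip new",*tri(S(495,277),T(301,190)));print("mid",*tri(S(594,317),T(195,178)));print("left",*tri(S(691,363),T(91,162)))
print("sq top",plane("scene",S(190,88),.115),"sq base",plane("scene",S(208,226),.005))
b=plane("scene",S(508,383),.05);print("base front",b, "mid",plane("scene",S(594,423),.05))
o=robot.get_obs();print(o["time_s"],o["gripper_width"])
```

```text
tip new [ 0.5949 -0.05    0.1164] 0.002038884380280605
mid [0.6071 0.0133 0.1169] 0.001573622849000837
left [0.6222 0.0747 0.1164] 0.002810651475280363
sq top [ 0.4935 -0.3012  0.115 ] sq base [ 0.4969 -0.3009  0.005 ]
base front [ 0.6082 -0.0389  0.05  ] mid [0.621  0.0186 0.05  ]
15.6 0.059914850495267805
```

carry_out(
  motion=[
    [0.3,0,0,0,0,0,0],
    [0.3,0,0,0,0,0,0],
    [0.3,0,0,0,0,0,0],
    [0.3,0,0,0,0,0,0],
  ],
)

```text
time_s: 16.0
tool_pos: [0.5357, -0.1526, 0.1922]
tcp_rot: [-3.142, -0.0, 1.329]
force: [-0.3, 0.2, 0.7]
gripper_width: 0.0601
```

Run:
```python
from cell import robot
print(robot.close_job())
```

```text
the job is handed in; nothing more can be done
None
```

I moved the square-ended drift from the rack into the tray, then put the taper-ended drift from the spare block into the freed bore. The job was handed in at about 16 s.

**Last checks:**
- **Square drift:** it stands near the middle of the tray, with its top at about (0.494, -0.301) against a tray centre of about (0.493, -0.302).
- **Tapered drift:** its tip measures 116.4 mm high. Its neighbours measure 116.4 and 116.9 mm (nominal 118), so it is fully home. It leans roughly 0.06 rad in the loose bore, inside the 0.2 rad limit.
- **Gripper:** it was open, well clear of everything, and not touching anything.

**Disagreements:**
- The two camera views differed by a few millimetres, up to 8 mm in x at one tip. The grasps and the insertion went through without trouble.
- The orange look-alike was standing in the first picture, but by 8.75 s it was lying on the bench behind the spare block. I did not approach it and no contact force showed, so it most likely tipped off its 6 mm end by itself. It did not appear to move afterwards, and I left it alone.

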